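# Find the full tin on the rocker scale and bay it

### The job

Two identical closed tins sit on the two pans of the rocker scale and only one is full: throw the red arrest lever fully over to free the beam, see which tin is heavier, then throw the lever fully back so the beam is locked level again with both tins still on their pans. Then slide the heavier tin, without lifting, tipping or ramming it, off its pan onto the wooden landing and fully home into the corner, square against both the far fence and the orange end stop. Leave the lighter tin where it sits on its pan, the scale locked level, and the other things on the bench alone.

Things in the scene. Friction and masses are not known exactly. Their poses are not given: they have to be found in the camera images.
- station_origin (a point): Reference point of the weighing station (fixed during a run): on the bench top under the middle of the beam. x points from the robot's side towards landing and fence, y along the beam towards the orange end stop (robot's left), z up. 'From the origin' below means in this frame.
- bay (a point): On the landing, where the centre of a tin's underside is when the tin is fully home in the corner against fence and end stop: x=98, y=200, z=68 mm from the origin, axes parallel to the station's.
- beam (a joint): Tilt of the beam, rad, 0 level. Positive: left (+y) pan UP, right (-y) pan down; limited to +-0.08 (a pan goes about 10 mm up or down). Once freed it tips to the heavier side and rests there within about 1 s; the tins do not slide on the tilted pans.
- lever (a joint): Arrest lever, rad: 0 leans to the robot (beam locked level), 0.8 leans away (beam free), a stop at each end. Pushing the knob away drops a brass bar from under the beam; bringing it back lifts the beam level and locks it (up to about 6 N at the knob). It starts at 0 and stays where it is left.
- lever_tip (a point): Centre of the lever's red ball knob, 26 mm across, on a 10 mm rod. The lever turns about a line along y through x=-22, z=56 mm from the origin, 85 mm from the knob: knob at x=-55, z=134 for lever 0; x=11, z=134 for 0.8; z=141 midway. It stands between the tins (170 mm apart); push or hook it with shut fingers from above.
- tin_left: Closed square tin, 80 x 80 x 60 mm high, blue, white band, grey lid, on the left (+y) pan at the start, roughly square to it. Origin: centre of its underside. Looks like the other; either can be the full one: about 0.3 kg (nearly empty) or 0.75 to 0.95 kg (full). Contents shift up to 3 mm inside. It takes 2 to 8 N to slide.
- tin_right: The same tin on the right (-y) pan.
- pan_left (a point): Centre of the top of the left pan: a square rimless steel plate, 88 mm in x and 92 in y, 4 thick, fixed to the +y end of the aluminium rocker beam that runs along y and pivots at z=55 mm above the origin. When level at x=0, y=125, z=70 mm from the origin.
- pan_right (a point): The same for the right pan at the other end: x=0, y=-125, z=70 mm when level.
- station: Fixed frame, origin and axes as station_origin. Wooden landing at x 48 to 138 mm, y -180 to 240, top at z 68 (2 mm below the level pans). Low dark fence on its far edge: face at x=138, top at z 83. Orange end stop closes its +y end: face at y=240, top at z 112. The -y end is open.
- cup: Bystander: steel cup, 66 mm across, 60 mm high, on the bench to the right of the station. Origin: centre of the underside.
- screwdriver: Bystander: yellow-handled screwdriver, 180 mm long, lying on the bench before the station, on the robot's side.
- brush: Bystander: bench brush with wooden back and handle, 290 mm long, 57 mm high, on the bench left of the station.
- remote: Bystander: black remote control, 170 x 48 x 20 mm, on the bench beyond the fence.
- carton: Bystander: yellow box, 150 x 90 x 45 mm, on the bench right of the station.
- pliers: Bystander: yellow-handled pliers, 180 mm long, on the bench to the right.

How it is judged (in metres and radians):
On the way, in this order (a step that is already met when the one before it is completed fails the run):
1. the lever is thrown over and the freed beam, with both tins on it, has tipped to one side (value of joint lever above 0.6 rad and (value of joint beam above 0.05 rad or value of joint beam below -0.05 rad) and distance between tin_left and pan_left below 0.035 m and distance between tin_right and pan_right below 0.035 m), for 0.2 s.
2. the lever is back and the beam is locked level, both tins still on their pans (value of joint beam between -0.03 and 0.03 rad and value of joint lever below 0.12 rad and distance between tin_left and pan_left below 0.035 m and distance between tin_right and pan_right below 0.035 m and distance of each of tin_left, tin_right from where it was at the start of the episode below 0.03 m), for 0.2 s.
At the end, for the whole second after the job is handed in: The heavier (full) tin stands at rest on the landing in the corner, within 6 mm of touching both fence and end stop and within 0.1 rad of square; the lighter tin is still on its pan within 30 mm of where it started; the lever is back (below 0.12 rad) and the beam is locked level (within 0.03 rad) (value of joint beam between -0.03 and 0.03 rad and value of joint lever below 0.12 rad and ((x of tin_left in the frame of bay between -0.006 and 0.006 m and y of tin_left in the frame of bay between -0.006 and 0.006 m and z of tin_left in the frame of bay below 0.005 m and angle between the x axis of tin_left and the x axis of bay, either way round below 0.1 rad and angle between tin_left's own z axis and vertical below 0.05 rad and linear speed of tin_left below 0.01 m/s and contact force between tin_left and station above 5.5 N and distance between tin_right and pan_right below 0.035 m and contact force between tin_right and station below 5.5 N and distance of tin_right from where it was at the start of the episode below 0.03 m) or (x of tin_right in the frame of bay between -0.006 and 0.006 m and y of tin_right in the frame of bay between -0.006 and 0.006 m and z of tin_right in the frame of bay below 0.005 m and angle between the x axis of tin_right and the x axis of bay, either way round below 0.1 rad and angle between tin_right's own z axis and vertical below 0.05 rad and linear speed of tin_right below 0.01 m/s and contact force between tin_right and station above 5.5 N and distance between tin_left and pan_left below 0.035 m and contact force between tin_left and station below 5.5 N and distance of tin_left from where it was at the start of the episode below 0.03 m))).
It fails at once if a tin is lifted or tipped (height (world z) of any of tin_left, tin_right above 0.095 m or angle between any of tin_left, tin_right's own z axis and vertical above 0.35 rad).
It fails at once if a tin is rammed: pressed by the robot with more than 50 N (contact force between any of the arm, the fingers and tin_left above 50 N or contact force between any of the arm, the fingers and tin_right above 50 N).
It fails at once if a bystander is pushed more than 30 mm (distance of any of cup, screwdriver, brush, remote, carton, pliers from where it was at the start of the episode above 0.03 m).
It also fails if it takes over 72 s, if anything falls off the work surface, if the arm or the gripper's body presses on something with over 40 N, if the wrist force passes 120 N, or if a joint passes its speed limit or range.

### The arm

A 7-joint arm with a two-finger parallel gripper is mounted at the origin on the work surface. World frame = base frame: x ahead of the robot, y to its left, z up, the work surface at z = 0. Lengths are in m, angles in degrees, forces in N, time in s.
With the tool pointing down it reaches from about 0.4 to 0.9 m from the base axis. Payload 5.6 kg.
Tool frame: the origin (TCP) lies midway between the tips of the shut fingers; the grasp point (between the pads) lies 19 mm behind it; z points along the fingers, y is the line along which they close (so a half turn about z gives the same grasp; the last joint's range is limited). The gripper opens to 92 mm and grips with 3 to 60 N. Pads are 20 mm wide; open, the fingers measure 128 mm over their backs; the gripper's body (75 mm by 189 mm) begins 69 mm behind the grasp point.
Start: joints at [69.328, 26.786, -0.665, 91.828, 0.344, 61.387, -3.226], TCP at [0.203, -0.617, 0.215] pointing down, gripper open.
Joint ranges: [-144.91, 144.91], [-17.63, 115.5], [-89.93, 88.59], [15.96, 139.68], [-74.01, 254.01], [8.47, 105.57], [-167.45, 167.45]. Speed limits (degrees/s): [147.25, 147.25, 180, 180, 180, 180, 180].

### API

Orientations are given as [roll, pitch, yaw] about the fixed x, y, z axes, in that order (R = Rz(yaw) Ry(pitch) Rx(roll)).
In Python, from bench import robot gives the robot as it stands.
- The arm moves only by the shell command python3 -m pendant 'ROWS' [FORCE]. ROWS is JSON, a list of rows, each a list of 3 entries, a list of its own where there are three numbers: the shift along the tool's x, y, z in mm, then the turn, a rotation vector about the tool's x, y, z in degrees, then the opening, from 0 (shut) to 1 (fully open). A call has 1 to 12 rows; each row shifts and turns the commanded pose from where the row before left it, along the tool's axes as they then stand; what a row does not reach is not made up. A row lasts 1/10 s, in which the tool goes at most 50 mm and 8.59 degrees, less where a joint would pass 70% of its speed; a pose out of reach is approached as far as the arm can. A call is refused whole if a number of a shift passes 50 or a number of a turn 8.59, either way. A call with a gripper value outside its range is refused whole. The fingers move at their own pace and stop on an object; FORCE is the grip in N (left out, the last holds). Time passes only in rows, so rows that do not move let the fingers close. It gives the time, the measured TCP pose, the force, the opening and the grip force at its end, in the units of the state.
- robot.get_obs(): the state, without advancing time (a new reading comes with each control period).
- robot.snapshot(name): name is "side" or "top" or "wrist"; returns (picture, depth): 400x640x3 uint8, red, green, blue; 400x640 float32, m along the optical axis (not along the pixel's ray), 0 where there is no reading.
- robot.camera_info(name): a dict with "camera_matrix" (3x3 intrinsics, pixels), "D" ([k1, k2, p1, p2, k3] as OpenCV has them; the pictures are not rectified), "T" (4x4, takes a point from camera to world coordinates). Camera axes: x right, y down, z forward; pixel columns grow to the right and rows downward; lengths in m; the calibration is good to about 2 mm. A picture is of the moment at which its call begins: read the wrist's pose just before it. camera_info takes no time and is no camera call; for the wrist camera it gives the pose at the moment of the call.
- robot.finish_job(): hands the job in; it is judged then, once.
The state is a dict: "time_s": time; "joint_pos": joint angles; "dq": joint speeds; "joint_torque": joint torques, N m; "ee_pos": TCP position; "tcp_rot": TCP orientation; "ft_force": force on the tool from outside, world axes, zero at the start; "moment": the same for the moment, N m; "grip_width": finger opening in m; "finger_force": force on a finger pad.
Only numpy, scipy, OpenCV 4.12 (cv2) and the standard library are available. Lean on these libraries where they do the work, as an engineer would, in place of code of your own. Each camera call takes 0.05 s, during which the arm holds its last target. There are 200 camera calls.

## Working session

There is one attempt and no reset: what is moved stays moved. The work goes in short steps, Python scripts to look and compute and a shell command to move; the robot and the scene stay as the last step left them, time stands still between calls to the robot, and variables do not carry over. Pictures are saved under pics/ and viewed, at most 10 in all, crops included, and the job is handed in when it is done.

```bash
mkdir -p pics; ls; python3 - <<'E'
from bench import robot
import cv2,numpy as np
o=robot.get_obs();print(o)
for n in("top","side"):
    p,d=robot.snapshot(n);cv2.imwrite(f"pics/{n}0.png",p[:,:,::-1]);np.save(f"{n}0.npy",d);i=robot.camera_info(n);print(n,i)
E
```

```text
pics
{'time_s': 0.0, 'joint_pos': array([69.32934745, 26.835741  , -0.66291154, 91.88000095,  0.3443351 ,
       61.38680687, -3.22511293]), 'dq': array([-0.01477021,  0.04449855,  0.03907484, -0.11022753, -0.05066222,
        0.04630832,  0.04761359]), 'joint_torque': array([ 2.32967113e-04, -5.20582223e+01, -1.21340761e-02, -2.43754864e+01,
       -5.65980503e-02,  1.72611204e-02,  1.76691092e-04]), 'ee_pos': array([ 0.20282315, -0.61693762,  0.21364992]), 'tcp_rot': array([-1.79899737e+02,  8.39037983e-03,  1.82025007e+01]), 'ft_force': array([-0.15885268, -0.5889368 ,  0.41175195]), 'moment': array([-0.01230315,  0.05623512, -0.00904862]), 'finger_force': 0.0, 'grip_width': 0.09181894177979794}
top {'camera_matrix': array([[403.32030713,   0.        , 319.50053753],
       [  0.        , 403.32030713, 197.63351758],
       [  0.        ,   0.        ,   1.        ]]), 'D': array([-0.00841238,  0.        ,  0.        ,  0.        ,  0.        ]), 'T': array([[-1.25068649e-02, -9.78857029e-01,  2.04162911e-01,
         3.16349173e-01],
       [-9.99921743e-01,  1.23033766e-02, -2.26603113e-03,
        -4.29539042e-02],
       [-2.93772674e-04, -2.04175275e-01, -9.78934304e-01,
         1.32448815e+00],
       [ 0.00000000e+00,  0.00000000e+00,  0.00000000e+00,
         1.00000000e+00]])}
side {'camera_matrix': array([[395.13804995,   0.        , 323.39056154],
       [  0.        , 395.13804995, 195.6667843 ],
       [  0.        ,   0.        ,   1.        ]]), 'D': array([0.00600824, 0.        , 0.        , 0.        , 0.        ]), 'T': array([[-0.70065588, -0.36659472,  0.61211898, -0.14300593],
       [-0.71325128,  0.38249172, -0.58734376,  0.64133308],
       [-0.01881332, -0.84812051, -0.52946923,  0.70700578],
       [ 0.        ,  0.        ,  0.        ,  1.        ]])}
```

View pics/top0.png

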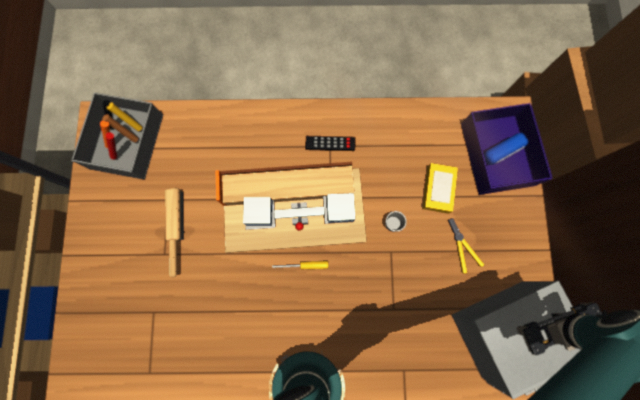

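View pics/side0.png

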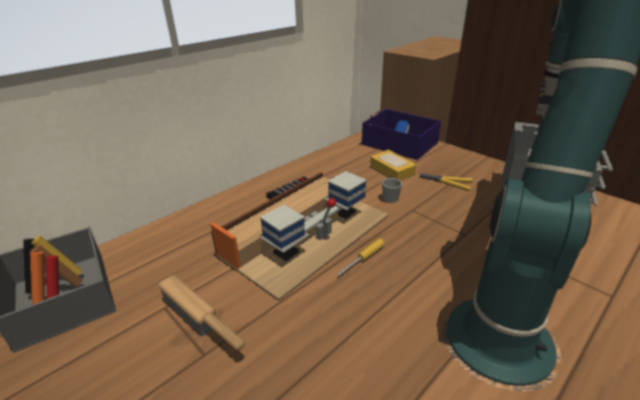

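The top view shows the left tin at about (257,212), the right tin at (340,208), the knob at (299,226) and the end stop at (219,187). The side view agrees, and the end stop is on the left. Next I measure the station.

```bash
cat > h.py <<'E'
from bench import robot
import cv2,numpy as np
def cloud(n,d):
    i=robot.camera_info(n);h,w=d.shape
    u,v=np.meshgrid(np.arange(w),np.arange(h))
    uv=np.stack([u,v],-1).reshape(-1,1,2).astype(np.float64)
    q=cv2.undistortPoints(uv,i["camera_matrix"],i["D"]).reshape(h,w,2)
    P=np.dstack([q*d[...,None],d]);T=i["T"]
    return P@T[:3,:3].T+T[:3,3]
def rect(P):
    r=cv2.minAreaRect((P[:,:2]*1000).astype(np.float32));return r
E
python3 - <<'E'
from h import *
d=np.load("top0.npy");W=cloud("top",d);p=cv2.imread("pics/top0.png").astype(int)
Z=W[...,2]
def reg(c0,c1,r0,r1,lo,hi):
    m=np.zeros(Z.shape,bool);m[r0:r1,c0:c1]=1;m&=(Z>lo)&(Z<hi)&(d>0);return m
for n,a in dict(tl=(235,280,190,235,.122,.145),tr=(318,362,185,228,.122,.145)).items():
    P=W[reg(*a)];print(n,rect(P),P.mean(0)*1e3,np.ptp(P,axis=0)*1e3)
b,g,r=p[...,0],p[...,1],p[...,2]
m=reg(285,315,215,240,.1,.16)&(r>120)&(g<70);print("knob",np.median(W[m],0),W[m].max(0),m.sum())
m=reg(205,240,165,205,.09,.125)&(r>150)&(b<70)
P=W[m]*1e3;print("stop",rect(P),P.mean(0),m.sum())
# landing plane
m=reg(220,370,160,210,.06,.075);P=W[m]*1e3;print("landing",rect(P),P.mean(0),m.sum())
print(cv2.boxPoints(rect(W[m])))
m=reg(215,370,155,205,.078,.09);P=W[m]*1e3
print("fence",cv2.fitLine(P[:,:2].astype(np.float32),cv2.DIST_HUBER,0,.01,.01).ravel(),P.mean(0),len(P))
# base board
m=reg(215,370,200,255,.008,.03);print("board",cv2.boxPoints(rect(W[m])),np.median(Z[m]))
big=cv2.resize(cv2.imread("pics/top0.png")[150:280,200:420],None,fx=3.6,fy=3.6,interpolation=cv2.INTER_CUBIC);cv2.imwrite("pics/c.png",big)
for k in (("screw",270,330,255,275,.008,.06),("cup",380,410,205,235,.03,.08),("remote",300,360,130,155,.01,.04)):
    P=W[reg(*k[1:])];print(k[0],P.min(0),P.max(0))
E
```

```text
tl ((530.3477172851562, 144.2009735107422), (80.53116607666016, 80.49346160888672), 89.53689575195312) [529.72054102 143.90375179 131.1500342 ] [80.66831841 80.99185912 15.33050393]
tr ((538.101318359375, -109.2469711303711), (80.150390625, 80.02836608886719), 2.0403788089752197) [ 537.52065771 -109.25778432  129.87739223] [82.05203114 80.99269779 14.94771215]
knob [0.479095   0.01575972 0.14505721] [0.49029832 0.02771729 0.15173387] 44
stop ((613939.875, 269282.6875), (95088.3203125, 10496.5205078125), 2.8043994903564453) [611.93981504 269.33213595 112.06951586] 118
landing ((603292.3125, 57664.4375), (137784.953125, 426253.21875), 3.446075916290283) [624.27715292  53.28407395  68.57607882] 3712
[[ 521.713    266.26462]
 [ 547.3352  -159.21797]
 [ 684.8711  -150.9357 ]
 [ 659.2489   274.54688]]
fence [ 6.7125194e-02 -9.9774456e-01  6.7387830e+02  6.4613571e+01] [670.94707705  71.81125507  83.35061498] 483
board [[ 404.59113  265.5007 ]
 [ 421.84766 -195.42848]
 [ 591.72345 -189.06857]
 [ 574.4669   271.8606 ]] 0.012781396759364072
screw [ 0.35902165 -0.07034699  0.0089981 ] [0.38208414 0.10898778 0.03165227]
cup [ 0.47038489 -0.3192779   0.03054703] [ 0.53448132 -0.25518706  0.07066993]
remote [ 0.75193799 -0.16649159  0.01019917] [0.81398239 0.00115758 0.03032529]
```

View pics/c.png

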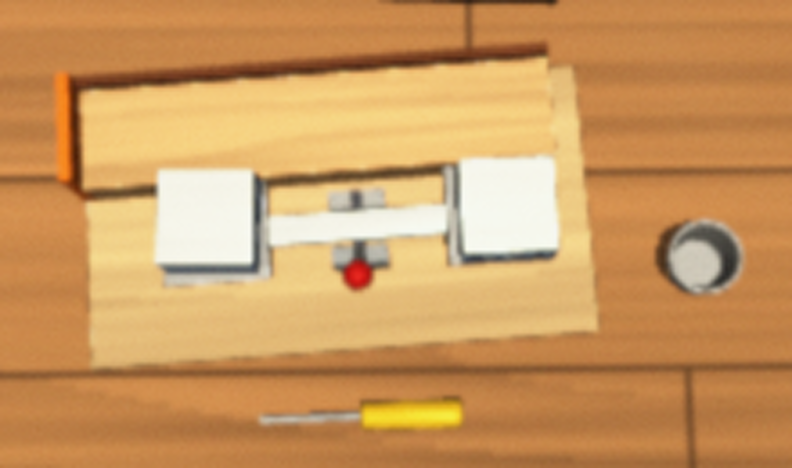

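The crop shows the station turned a few degrees, with the knob at about (357,273) in the crop. I'll approach from above and refine the pose with the wrist camera.

```bash
python3 -m pendant '[[[0,0,-30],[0,0,0],0],[[0,0,-30],[0,0,7.3],0],[[0,0,-30],[0,0,7.3],0],[[0,0,-30],[0,0,0],0],[[0,0,0],[0,0,0],0]]'
cat >> h.py <<'E'
from scipy.spatial.transform import Rotation as Ro
def togo(target):
    o=robot.get_obs();R=Ro.from_euler("xyz",o["tcp_rot"],degrees=True).as_matrix()
    print("pose",o["ee_pos"]*1e3,o["tcp_rot"],"F",o["ft_force"],"t",o["time_s"]);print("tool shift mm",R.T@(np.array(target)-o["ee_pos"]*1e3))
E
python3 -c "
from h import *
togo([460,20,330])"
```

```text
time_s: 0.6
ee_pos: [0.2038, -0.6192, 0.3392]
tcp_rot: [179.6, -0.1, 3.6]
ft_force: [1.0, -0.5, 0.3]
grip_width: 0.0543
finger_force: 0.0
pose [ 203.75411503 -619.21879334  339.22583292] [ 1.79578773e+02 -1.27398612e-01  3.60828939e+00] F [ 0.98866096 -0.49511063  0.33300733] t 0.6
tool shift mm [ 295.9458438  -621.88067502    5.31214501]
```

```bash
python3 -m pendant '[[[24,-40,0],[0,0,0],0],[[24,-45,0],[0,0,0],0],[[24,-48,0],[0,0,0],0],[[24,-48,0],[0,0,0],0],[[24,-48,0],[0,0,0],0],[[24,-48,0],[0,0,0],0],[[24,-48,0],[0,0,0],0],[[24,-48,0],[0,0,0],0],[[24,-48,0],[0,0,0],0],[[20,-40,0],[0,0,0],0],[[10,-20,0],[0,0,0],0],[[0,0,0],[0,0,0],0]]'
python3 - <<'E'
from h import *
togo([460,20,330])
p,d=robot.snapshot("wrist");cv2.imwrite("pics/w1.png",p[:,:,::-1]);np.save("w1.npy",d);i=robot.camera_info("wrist");np.save("w1T.npy",i["T"]);print(i)
E
```

```text
time_s: 1.8
ee_pos: [0.4085, -0.1431, 0.3339]
tcp_rot: [-179.9, 0.0, 4.0]
ft_force: [-0.7, -0.5, 0.1]
grip_width: 0.0004
finger_force: 0.0
pose [ 408.51018263 -143.11158564  333.89776191] [-1.79949771e+02  4.17175560e-02  3.99147513e+00] F [-0.70990303 -0.45931333  0.08323145] t 1.8
tool shift mm [  62.72162511 -159.12840127    3.99159906]
{'camera_matrix': array([[281.18115128,   0.        , 321.90244776],
       [  0.        , 281.18115128, 199.7275684 ],
       [  0.        ,   0.        ,   1.        ]]), 'D': array([-0.03814298,  0.        ,  0.        ,  0.        ,  0.        ]), 'T': array([[ 6.68719731e-02, -9.66787537e-01, -2.46677921e-01,
         4.77377987e-01],
       [-9.97761090e-01, -6.45549083e-02, -1.74777377e-02,
        -1.41323518e-01],
       [ 9.72988365e-04,  2.47294402e-01, -9.68939901e-01,
         5.02966760e-01],
       [ 0.00000000e+00,  0.00000000e+00,  0.00000000e+00,
         1.00000000e+00]])}
```

View pics/w1.png

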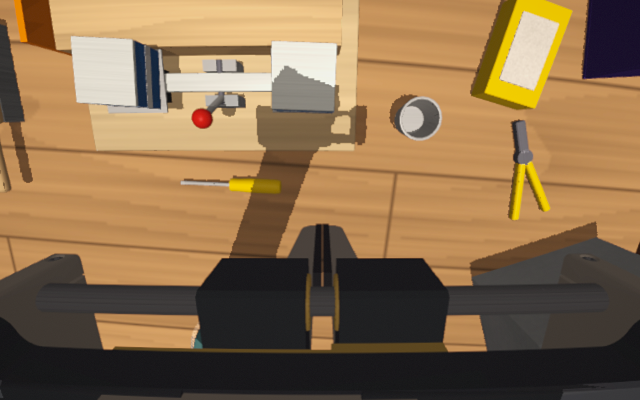

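The wrist view shows both tins and the knob at about (203,118), but the fence is cut off. I'll move forward and left.

```bash
python3 -m pendant '[[[10,-30,0],[0,0,0],0],[[12,-40,0],[0,0,0],0],[[12,-40,0],[0,0,0],0],[[12,-40,0],[0,0,0],0],[[12,-40,0],[0,0,0],0],[[10,-20,0],[0,0,0],0],[[0,0,0],[0,0,0],0],[[0,0,0],[0,0,0],0]]'
python3 - <<'E'
from h import *
togo([460,20,330])
p,d=robot.snapshot("wrist");cv2.imwrite("pics/w2.png",p[:,:,::-1]);np.save("w2.npy",d);i=robot.camera_info("wrist");np.save("w2T.npy",i["T"])
W=cloud("wrist",d)*1e3;np.save("w2W.npy",W)
hs=cv2.cvtColor(p,cv2.COLOR_RGB2HSV).astype(int);H,S,V=hs[...,0],hs[...,1],hs[...,2];Z=W[...,2]
m=((H<4)|(H>176))&(S>180)&(V>100)&(Z>115);print("knob",W[m].mean(0),W[m].min(0),W[m].max(0),m.sum())
m=(Z>122)&(Z<140)&(S<60)&(V>110)
k,lab,st,c=cv2.connectedComponentsWithStats(m.astype(np.uint8))
for j in range(1,k):
    if st[j,4]>800:
        P=W[lab==j];print(st[j],rect(P),P[:,2].mean())
m=(Z>64)&(Z<72)&(W[...,0]>570)&(W[...,1]<300)&(W[...,0]<720)
P=W[m];print("landing",rect(P),cv2.boxPoints(rect(P)),P[:,2].mean(),m.sum())
m=(Z>79)&(Z<88)&(W[...,0]>630)&(W[...,0]<720);P=W[m]
f=cv2.fitLine(P[:,:2].astype(np.float32),cv2.DIST_HUBER,0,.01,.01).ravel();print("fence",f,rect(P),len(P))
m=(Z>104)&(Z<118)&(W[...,1]>230)&(W[...,0]>540);P=W[m];print("stop",rect(P),P[:,2].mean(),len(P))
m=(Z>8)&(Z<20)&(W[...,0]<520)&(W[...,0]>400)&(abs(W[...,1])<300);P=W[m];print("board",len(P),np.median(P[:,2]))
E
```

```text
time_s: 2.65
ee_pos: [0.4625, 0.0655, 0.3338]
tcp_rot: [180.0, 0.1, 3.5]
ft_force: [-0.5, -0.6, -0.1]
grip_width: 0.0004
finger_force: 0.0
pose [462.45153169  65.48981151 333.8005001 ] [1.79968218e+02 9.70585949e-02 3.50167998e+00] F [-0.46410086 -0.64958315 -0.08247125] t 2.65
tool shift mm [-5.21892707 45.25302821  3.83444888]
knob [482.46927516  16.18351165 146.24630983] [470.61263625   4.87544028 137.8647529 ] [532.06852327  68.88692163 503.04184361] 238
[ 234   91   63   67 3896] ((531822.6875, 142315.125), (79846.1328125, 79554.375), 89.00071716308594) 129.77619822834643
[ 425   98   69   66 3748] ((539597.4375, -111155.859375), (80838.671875, 81267.8203125), 2.0020344257354736) 128.8365491103417
landing ((617461.0, 53442.0), (110327.8046875, 421794.375), 3.6360280513763428) [[ 549033.44  260416.27]
 [ 575782.8  -160529.05]
 [ 685888.56 -153532.27]
 [ 659139.2   267413.06]] 67.33290272512006 19848
fence [ 6.4934626e-02 -9.9788952e-01  6.7551740e+02  5.9289822e+01] ((664649.8125, 58767.59375), (37425.59375, 425803.53125), 4.2498040199279785) 2836
stop ((615259.0625, 267990.53125), (94826.6015625, 12060.888671875), 3.543323278427124) 110.18836243796379 791
board 9692 11.178411950782285
```

View pics/w2.png

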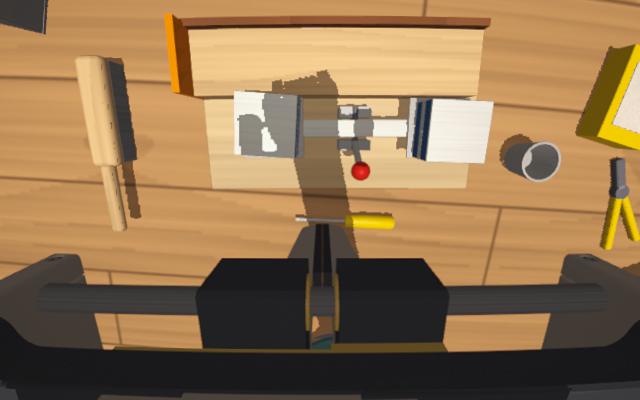

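The wrist view gives the whole station, with the knob at (360,171). The station yaw is about 3.6° and its origin is about (536.8, 19.0) mm. I'll add a station-frame helper and go behind the knob.

```bash
cat >> h.py <<'E'
O=np.array([536.8,19.0,0]);RS=Ro.from_euler("z",3.6,degrees=True).as_matrix()
def go(s):
    o=robot.get_obs();print("station pose",RS.T@(o["ee_pos"]*1e3-O),"yaw",o["tcp_rot"]);togo(O+RS@np.array(s,float))
E
python3 -c "
from h import *
go([-90,0,125])"
```

```text
station pose [-71.37297081  50.6314752  333.91228822] yaw [1.79957159e+02 8.51983381e-02 3.43182770e+00]
pose [462.38869081  65.05001963 333.91228822] [1.79957159e+02 8.51983381e-02 3.43182770e+00] F [ 0.16379768 -0.35775631 -0.31880891] t 2.7
tool shift mm [-18.16766656  50.52968961 208.97737443]
```

```bash
python3 -m pendant '[[[-9,25,20],[0,0,0],0],[[-9,25,40],[0,0,0],0],[[0,0,40],[0,0,0],0],[[0,0,40],[0,0,0],0],[[0,0,40],[0,0,0],0],[[0,0,29],[0,0,0],0],[[0,0,0],[0,0,0],0]]'
python3 -c "
from h import *
go([-90,0,125])"
```

```text
time_s: 3.4
ee_pos: [0.4444, 0.014, 0.1224]
tcp_rot: [-180.0, 0.5, 3.4]
ft_force: [0.2, 0.6, 0.4]
grip_width: 0.0004
finger_force: 0.0
station pose [-92.48873092   0.84375891 122.37350731] yaw [-179.9984375     0.46747583    3.43852057]
pose [444.4407944   14.03467848 122.37350731] [-179.9984375     0.46747583    3.43852057] F [0.19532726 0.63098942 0.40053733] t 3.4
tool shift mm [ 2.46958683  0.83666928 -2.64675271]
```

```bash
python3 -m pendant '[[[10,0,0],[0,0,0],0],[[10,0,0],[0,0,0],0],[[10,0,0],[0,0,0],0],[[10,0,0],[0,0,0],0],[[10,0,0],[0,0,0],0],[[10,0,0],[0,0,0],0],[[10,0,0],[0,0,0],0],[[7,0,0],[0,0,0],0],[[3,0,0],[0,0,0],0],[[0,0,0],[0,0,0],0]]'
python3 -c "
from h import *
go([-12,0,125])"
```

```text
time_s: 4.4
ee_pos: [0.5236, 0.0212, 0.1244]
tcp_rot: [179.9, 0.6, 3.6]
ft_force: [-12.7, -1.5, 6.9]
grip_width: 0.0007
finger_force: 6.5
station pose [-12.99964969   2.98795708 124.42478974] yaw [179.94476655   0.57884035   3.61258603]
pose [523.63838677  21.16580627 124.42478974] [179.94476655   0.57884035   3.61258603] F [-12.67344712  -1.45716011   6.93527301] t 4.4
tool shift mm [ 0.99313127  2.98873942 -0.58239234]
```

The lever is at its stop (−12.7 N). I back off, lift, wait for the beam and read the tin heights.

```bash
python3 -m pendant '[[[-10,0,0],[0,0,0],0],[[-10,0,-10],[0,0,0],0],[[0,0,-30],[0,0,0],0],[[0,0,-40],[0,0,0],0],[[0,0,-20],[0,0,0],0],[[0,0,0],[0,0,0],0],[[0,0,0],[0,0,0],0],[[0,0,0],[0,0,0],0],[[0,0,0],[0,0,0],0],[[0,0,0],[0,0,0],0]]'
cat >> h.py <<'E'
def tins(cam,name):
    p,d=robot.snapshot(cam);cv2.imwrite(f"pics/{name}.png",p[:,:,::-1]);W=cloud(cam,d)*1e3;S=(W-O)@RS
    hs=cv2.cvtColor(p,cv2.COLOR_RGB2HSV).astype(int);H,Sa,V=hs[...,0],hs[...,1],hs[...,2]
    m=(S[...,2]>115)&(S[...,2]<150)&(Sa<60)&(abs(S[...,0])<190)&(abs(S[...,1])<260)&(d>0)
    k,lab,st,c=cv2.connectedComponentsWithStats(m.astype(np.uint8))
    for j in range(1,k):
        if st[j,4]>300:
            P=S[lab==j];r=cv2.minAreaRect(P[:,:2].astype(np.float32));print(cam,np.round(r[0],1),np.round(r[1],1),round(r[2],2),"z",np.round(np.median(P[:,2]),1),st[j,4])
    m=((H<4)|(H>176))&(Sa>180)&(V>80)&(S[...,2]>100)&(S[...,2]<160)&(abs(S[...,1])<60)
    if m.sum():print("knob",np.median(S[m],0),m.sum())
E
python3 -c "
from h import *
tins('wrist','w3');tins('top','t3');tins('side','s3')
go([46,0,125])"
```

```text
time_s: 5.4
ee_pos: [0.5072, 0.0201, 0.2247]
tcp_rot: [-180.0, 0.1, 3.6]
ft_force: [-0.0, -0.1, 0.2]
grip_width: 0.0006
finger_force: 0.0
wrist [  2.8 117.9] [80.3 80.4] 86.01 z 138.8 7679
wrist [  -4.8 -134.4] [80.7 79.3] 88.56 z 119.0 5994
knob [ 11.21331355  -0.48201561 143.01752244] 547
top [  -6.6 -133.7] [78.8 81.3] 87.93 z 120.0 595
top [  1.4 119.6] [79.5 81. ] 85.77 z 141.4 364
side [  -8.9 -131.3] [80.9 80.4] 87.05 z 120.0 383
side [ -0.2 120.1] [83.  81.9] 85.58 z 140.1 606
knob [  0.51443092   9.26293357 140.33031169] 16
station pose [-29.19395084   2.98099889 225.09452995] yaw [-1.79986499e+02  4.89829889e-02  3.60926421e+00]
pose [507.47647828  20.14201323 225.09452995] [-1.79986499e+02  4.89829889e-02  3.60926421e+00] F [-1.15691454  0.61485924 -0.47243134] t 5.55
tool shift mm [ 75.27901263   3.01672762 100.02950133]
```

The right tin is 20 mm lower, so it is the heavy one. Now the lever goes back.

```bash
python3 -m pendant '[[[30,1,0],[0,0,0],0],[[35,2,0],[0,0,0],0],[[13,0,0],[0,0,0],0],[[0,0,30],[0,0,0],0],[[0,0,40],[0,0,0],0],[[0,0,30],[0,0,0],0],[[0,0,0],[0,0,0],0]]'
python3 -m pendant '[[[-10,0,0],[0,0,0],0],[[-10,0,0],[0,0,0],0],[[-10,0,0],[0,0,0],0],[[-10,0,0],[0,0,0],0],[[-10,0,0],[0,0,0],0],[[-10,0,0],[0,0,0],0],[[-10,0,0],[0,0,0],0],[[-8,0,0],[0,0,0],0],[[-4,0,0],[0,0,0],0],[[0,0,0],[0,0,0],0]]'
python3 -c "
from h import *
go([-32,0,125])"
```

```text
time_s: 6.25
ee_pos: [0.5824, 0.0216, 0.1212]
tcp_rot: [-180.0, 0.5, 3.6]
ft_force: [0.5, -0.0, -0.2]
grip_width: 0.0004
finger_force: 0.0
time_s: 7.25
ee_pos: [0.5041, 0.0169, 0.1266]
tcp_rot: [180.0, -0.2, 3.6]
ft_force: [4.3, 0.9, -1.3]
grip_width: 0.0004
finger_force: 2.0
station pose [-3.27560806e+01 -6.08897094e-02  1.26551573e+02] yaw [179.98747117  -0.18984207   3.60312689]
pose [504.11237935  16.88245912 126.55157275] [179.98747117  -0.18984207   3.60312689] F [ 4.28935829  0.86384175 -1.31400585] t 7.25
tool shift mm [ 0.75093883 -0.06118827  1.55405607]
```

Press a little further to seat it firmly at the stop.

```bash
python3 -m pendant '[[[-4,0,0],[0,0,0],0],[[-3,0,0],[0,0,0],0],[[0,0,0],[0,0,0],0],[[0,0,0],[0,0,0],0]]'
python3 -m pendant '[[[10,0,0],[0,0,0],0],[[10,0,-10],[0,0,0],0],[[0,0,-30],[0,0,0],0],[[0,0,-40],[0,0,0],0],[[0,0,-40],[0,0,0],0],[[0,0,0],[0,0,0],0],[[0,0,0],[0,0,0],0]]'
python3 -c "
from h import *
tins('wrist','w4');tins('top','t4')
go([-90,-130,225])"
```

```text
time_s: 7.65
ee_pos: [0.5023, 0.0168, 0.127]
tcp_rot: [-179.9, -0.8, 3.6]
ft_force: [16.9, 1.3, -12.9]
grip_width: 0.0006
finger_force: 8.3
time_s: 8.35
ee_pos: [0.5159, 0.0174, 0.2461]
tcp_rot: [179.9, 0.0, 3.6]
ft_force: [0.2, -0.4, -0.2]
grip_width: 0.0004
finger_force: 0.0
wrist [  1.8 123.7] [81.1 80.1] 85.67 z 128.5 5931
wrist [  -6.2 -129.8] [81.  79.9] 88.66 z 127.2 5701
knob [-45.80260379  -0.33067402 136.56665359] 61
top [  -6.8 -128.5] [79.9 80. ] 87.78 z 129.8 623
top [  1.4 125.9] [80.9 80. ] 85.87 z 131.7 450
station pose [-21.64909767  -0.29485948 244.32686289] yaw [179.97954117   0.18812192   3.59713152]
pose [515.21213626  17.34636427 244.32686289] [179.97954117   0.18812192   3.59713152] F [-0.1099499  -0.43239881 -1.01898598] t 8.45
tool shift mm [-68.28058355 129.70157283  19.59747102]
```

The beam is locked level again. Next I go behind the right tin with the fingers part open, which gives two contact points and squares the tin.

```bash
python3 -m pendant '[[[-15,30,0],[0,0,0],0.35],[[-20,40,0],[0,0,0],0.35],[[-15,35,0],[0,0,0],0.35],[[-6,24,20],[0,0,0],0.35],[[0,0,40],[0,0,0],0.35],[[0,0,40],[0,0,0],0.35],[[0,0,35],[0,0,0],0.35],[[0,0,19],[0,0,0],0.35],[[0,0,0],[0,0,0],0.35]]'
python3 -c "
from h import *
go([-55,-129,90])"
```

```text
time_s: 9.35
ee_pos: [0.4652, -0.1137, 0.0878]
tcp_rot: [-179.8, 0.5, 3.6]
ft_force: [0.2, 0.7, 0.6]
grip_width: 0.032
finger_force: 0.0
station pose [ -79.74996702 -127.91267028   87.75466797] yaw [-179.80743461    0.50735678    3.62963545]
pose [ 465.23910435 -113.66780571   87.75466797] [-179.80743461    0.50735678    3.62963545] F [0.23075281 0.72864923 0.56050943] t 9.35
tool shift mm [24.72854872  1.09184236 -2.46808174]
```

```bash
python3 -m pendant '[[[8,0,0],[0,0,0],0.35],[[6,0,0],[0,0,0],0.35],[[4,0,0],[0,0,0],0.35],[[4,0,0],[0,0,0],0.35],[[4,0,0],[0,0,0],0.35],[[4,0,0],[0,0,0],0.35],[[4,0,0],[0,0,0],0.35],[[5,0,0],[0,0,0],0.35],[[5,0,0],[0,0,0],0.35],[[5,0,0],[0,0,0],0.35],[[5,0,0],[0,0,0],0.35],[[5,0,0],[0,0,0],0.35]]'
python3 -m pendant '[[[5,0,0],[0,0,0],0.35],[[5,0,0],[0,0,0],0.35],[[5,0,0],[0,0,0],0.35],[[5,0,0],[0,0,0],0.35],[[5,0,0],[0,0,0],0.35],[[5,0,0],[0,0,0],0.35],[[5,0,0],[0,0,0],0.35],[[5,0,0],[0,0,0],0.35]]'
python3 -c "
from h import *
go([47,-129,90]);tins('top','t5')"
```

```text
time_s: 10.55
ee_pos: [0.525, -0.1113, 0.0917]
tcp_rot: [180.0, 0.4, 3.6]
ft_force: [-9.1, -0.3, 7.1]
grip_width: 0.0319
finger_force: 4.7
time_s: 11.35
ee_pos: [0.5653, -0.1086, 0.0919]
tcp_rot: [180.0, 0.3, 3.6]
ft_force: [-8.9, 0.3, 5.7]
grip_width: 0.0322
finger_force: 4.3
station pose [  20.38932931 -129.12720752   91.93948993] yaw [179.9702628    0.34545825   3.58004012]
pose [ 565.25706007 -108.5921479    91.93948993] [179.9702628    0.34545825   3.58004012] F [-8.89777464  0.28737752  5.67480941] t 11.35
tool shift mm [26.62183493 -0.13740107  1.7789389 ]
top [  1.3 124.9] [80.  80.8] 85.52 z 131.6 737
knob [-56.41730436   0.22794574 145.72124032] 37
```

```bash
python3 -m pendant '[[[4,0,0],[0,0,0],0.35],[[4,0,0],[0,0,0],0.35],[[4,0,0],[0,0,0],0.35],[[4,0,0],[0,0,0],0.35],[[3,0,0],[0,0,0],0.35],[[2,0,0],[0,0,0],0.35],[[2,0,0],[0,0,0],0.35],[[0,0,0],[0,0,0],0.35]]'
python3 -c "
from h import *
go([47,-129,90])"
```

```text
time_s: 12.2
ee_pos: [0.5888, -0.1073, 0.0914]
tcp_rot: [180.0, 0.3, 3.6]
ft_force: [-4.0, 0.1, 0.6]
grip_width: 0.0326
finger_force: 2.6
station pose [  44.0007565  -129.29216025   91.43055807] yaw [179.98063268   0.2586634    3.58020579]
pose [ 588.83225297 -107.27420134   91.43055807] [179.98063268   0.2586634    3.58020579] F [-3.96490546  0.11413859  0.57398666] t 12.2
tool shift mm [ 3.0055701  -0.29367536  1.41690463]
```

```bash
python3 -m pendant '[[[2,0,0],[0,0,0],0.35],[[2,0,0],[0,0,0],0.35],[[2,0,0],[0,0,0],0.35],[[2,0,0],[0,0,0],0.35],[[0,0,0],[0,0,0],0.35]]'
python3 -c "
from h import *
go([47,-129,90])"
```

```text
time_s: 12.7
ee_pos: [0.5907, -0.1072, 0.0915]
tcp_rot: [179.9, 1.0, 3.6]
ft_force: [-24.5, -1.2, 16.0]
grip_width: 0.0319
finger_force: 11.7
station pose [  45.88660571 -129.37968429   91.47028381] yaw [179.9421444    1.01981352   3.55874674]
pose [ 590.71987656 -107.24313922   91.47028381] [179.9421444    1.01981352   3.55874674] F [-24.54932905  -1.24820664  15.99048672] t 12.7
tool shift mm [ 1.13911266 -0.38195005  1.44985447]
```

The tin is firm on the fence. Retract and check the joint room for a quarter turn.

```bash
python3 -m pendant '[[[-10,0,0],[0,0,0],0.35],[[-10,0,0],[0,0,0],0.35],[[0,0,-40],[0,0,0],0.35],[[0,0,-40],[0,0,0],0.35],[[0,0,-30],[0,0,0],0.35],[[0,0,0],[0,0,0],0.35]]'
python3 -c "
from h import *
tins('wrist','w6');tins('top','t6');print(robot.get_obs()['joint_pos'])
go([98,-205,205])"
```

```text
time_s: 13.3
ee_pos: [0.5821, -0.1078, 0.2069]
tcp_rot: [179.8, -0.6, 3.6]
ft_force: [0.1, 0.5, 0.1]
grip_width: 0.0317
finger_force: 0.0
wrist [  95.  -128.2] [78.5 79.7] 0.08 z 124.3 8314
wrist [  0.9 124.7] [82.6 80.6] 85.39 z 125.3 5011
top [  1.8 126.6] [81.3 80.9] 85.79 z 129.4 728
knob [-56.34764155   0.3201184  146.16919237] 36
[ 27.48778825  24.30563594 -26.08332832 100.09009302  12.32350732
  58.29785263 -89.48772237]
station pose [  34.35629607 -129.26268275  202.42427131] yaw [ 1.79948557e+02 -1.25331036e-01  3.59329311e+00]
pose [ 579.20497277 -107.85036269  202.42427131] [ 1.79948557e+02 -1.25331036e-01  3.59329311e+00] F [-0.84109666  0.60351281 -0.14730673] t 13.4
tool shift mm [63.65805107 75.73202384 -2.36849143]
```

```bash
python3 -m pendant '[[[30,30,0],[0,0,0],0.35],[[30,30,0],[0,0,0],0.35],[[4,12,0],[0,0,-8.5],0.35],[[0,0,0],[0,0,-8.5],0.35],[[0,0,0],[0,0,-8.5],0.35],[[0,0,0],[0,0,-8.5],0.35],[[0,0,0],[0,0,-8.5],0.35],[[0,0,0],[0,0,-8.5],0.35],[[0,0,0],[0,0,-8.5],0.35],[[0,0,0],[0,0,-8.5],0.35],[[0,0,0],[0,0,-8.5],0.35],[[0,0,0],[0,0,-8.5],0.35]]'
python3 -m pendant '[[[0,0,0],[0,0,-5],0.35],[[0,0,0],[0,0,0],0.35]]'
python3 -c "
from h import *
tins('top','t7');go([98,-200,90])"
```

```text
time_s: 14.6
ee_pos: [0.6464, -0.1753, 0.1995]
tcp_rot: [-179.9, -0.1, 89.0]
ft_force: [0.5, -0.7, 0.3]
grip_width: 0.032
finger_force: 0.0
time_s: 14.8
ee_pos: [0.6464, -0.1754, 0.1995]
tcp_rot: [-179.9, -0.1, 93.6]
ft_force: [-0.8, 0.3, 0.1]
grip_width: 0.0325
finger_force: 0.0
top [  95.5 -126.7] [79.6 81.2] 89.63 z 128.4 671
top [  1.4 126.3] [80.6 81.3] 85.88 z 129.4 733
knob [-5.63742799e+01  6.39152524e-02  1.47199491e+02] 37
station pose [  97.25121184 -200.97389949  199.8009823 ] yaw [-1.79875953e+02 -7.64751428e-02  9.34934154e+01]
pose [ 646.47856435 -175.47086929  199.8009823 ] [-1.79875953e+02 -7.64751428e-02  9.34934154e+01] F [-0.40658296  0.15107147 -0.29308404] t 14.85
tool shift mm [  0.82873382   0.98469889 109.80031168]
```

```bash
python3 -m pendant '[[[0,0,35],[0,0,0],0.35],[[0,0,40],[0,0,0],0.35],[[0,0,34],[0,0,0],0.35],[[5,0,0],[0,0,0],0.35],[[5,0,0],[0,0,0],0.35],[[5,0,0],[0,0,0],0.35],[[4,0,0],[0,0,0],0.35],[[4,0,0],[0,0,0],0.35],[[5,0,0],[0,0,0],0.35],[[5,0,0],[0,0,0],0.35],[[6,0,0],[0,0,0],0.35],[[6,0,0],[0,0,0],0.35]]'
python3 -c "
from h import *
tins('top','t8');go([97,149,90])"
```

```text
time_s: 16.05
ee_pos: [0.6453, -0.136, 0.0943]
tcp_rot: [179.9, 0.4, 93.4]
ft_force: [0.1, -9.3, 4.2]
grip_width: 0.0321
finger_force: 4.5
top [  95.  -104.7] [67.9 81.3] 89.67 z 128.5 550
top [  1.6 126.7] [81. 81.] 85.84 z 129.4 726
knob [-5.66491157e+01  5.13446872e-02  1.46065011e+02] 37
station pose [  98.63449572 -159.43818171   94.34080969] yaw [179.88026114   0.32959561  93.47116346]
pose [ 645.25106933 -133.93025565   94.34080969] [179.88026114   0.32959561  93.47116346] F [ 0.35875903 -5.85398561  3.60737565] t 16.1
tool shift mm [308.4535938   -2.33341027   2.56160296]
```

```bash
python3 -m pendant '[[[8,0,0],[0,0,0],0.35],[[8,0,0],[0,0,0],0.35],[[8,0,0],[0,0,0],0.35],[[8,0,0],[0,0,0],0.35],[[8,0,0],[0,0,0],0.35],[[8,0,0],[0,0,0],0.35],[[8,0,0],[0,0,0],0.35],[[8,0,0],[0,0,0],0.35],[[8,0,0],[0,0,0],0.35],[[8,0,0],[0,0,0],0.35],[[8,0,0],[0,0,0],0.35],[[8,0,0],[0,0,0],0.35]]'
python3 -c "
from h import *
tins('top','t9');go([97,149,90])"
```

```text
time_s: 17.3
ee_pos: [0.6393, -0.041, 0.0943]
tcp_rot: [179.9, 0.5, 93.4]
ft_force: [-2.1, -12.7, 7.2]
grip_width: 0.0324
finger_force: 5.7
top [95.3 -6.3] [80.3 61.5] 0.36 z 128.3 475
top [  1.5 126.4] [80.3 80.9] 85.54 z 129.7 728
knob [-56.49527796   0.15861935 145.54370146] 37
station pose [ 98.61124406 -63.64390195  94.32588448] yaw [179.91096755   0.36565831  93.46801242]
pose [639.21289097 -38.326464    94.32588448] [179.91096755   0.36565831  93.46801242] F [ 0.32112472 -5.78116815  3.96830473] t 17.35
tool shift mm [212.6629031   -2.10570026   2.96548348]
```

```bash
python3 -m pendant '[[[8,0,0],[0,0,0],0.35],[[8,0,0],[0,0,0],0.35],[[8,0,0],[0,0,0],0.35],[[8,0,0],[0,0,0],0.35],[[8,0,0],[0,0,0],0.35],[[8,0,0],[0,0,0],0.35],[[8,0,0],[0,0,0],0.35],[[8,0,0],[0,0,0],0.35],[[8,0,0],[0,0,0],0.35],[[8,0,0],[0,0,0],0.35],[[8,0,0],[0,0,0],0.35],[[8,0,0],[0,0,0],0.35]]'
python3 -m pendant '[[[8,0,0],[0,0,0],0.35],[[8,0,0],[0,0,0],0.35],[[8,0,0],[0,0,0],0.35],[[8,0,0],[0,0,0],0.35],[[8,0,0],[0,0,0],0.35],[[8,0,0],[0,0,0],0.35],[[8,0,0],[0,0,0],0.35],[[8,0,0],[0,0,0],0.35],[[8,0,0],[0,0,0],0.35],[[8,0,0],[0,0,0],0.35],[[8,0,0],[0,0,0],0.35]]'
python3 -c "
from h import *
tins('top','t10');go([97,149,90])"
```

```text
time_s: 18.55
ee_pos: [0.6333, 0.0534, 0.0942]
tcp_rot: [-180.0, 0.6, 93.3]
ft_force: [-2.6, -14.4, 10.3]
grip_width: 0.0327
finger_force: 7.2
time_s: 19.65
ee_pos: [0.6278, 0.1399, 0.0942]
tcp_rot: [-179.9, 0.8, 93.3]
ft_force: [-4.6, -17.7, 14.2]
grip_width: 0.0324
finger_force: 8.9
top [ -8.3 126.9] [80.1 62. ] 87.44 z 129.2 520
station pose [ 98.42298867 118.06400221  94.20121432] yaw [-179.98368471    0.57835393   93.40705719]
pose [627.61547334 143.01106047  94.20121432] [-179.98368471    0.57835393   93.40705719] F [-1.42714457 -9.61135728  6.18630387] t 19.7
tool shift mm [30.97186178 -1.52604957  3.8892169 ]
```

```bash
python3 -m pendant '[[[5,0,0],[0,0,0],0.35],[[5,0,0],[0,0,0],0.35],[[5,0,0],[0,0,0],0.35],[[4,0,0],[0,0,0],0.35],[[3,0,0],[0,0,0],0.35],[[2,0,0],[0,0,0],0.35],[[2,0,0],[0,0,0],0.35],[[0,0,0],[0,0,0],0.35]]'
python3 -c "
from h import *
go([97,149,90])"
```

```text
time_s: 20.5
ee_pos: [0.6262, 0.1676, 0.0939]
tcp_rot: [-180.0, 0.6, 93.4]
ft_force: [-2.9, -14.2, 10.6]
grip_width: 0.0319
finger_force: 6.9
station pose [ 98.54665155 142.72813337  93.9397646 ] yaw [-179.96487246    0.63285458   93.37440342]
pose [626.1902186  167.63428745  93.9397646 ] [-179.96487246    0.63285458   93.37440342] F [ -2.94866106 -14.15275513  10.63332138] t 20.5
tool shift mm [ 6.30886141 -1.56896122  3.87128087]
```

```bash
python3 -m pendant '[[[2,0,0],[0,0,0],0.35],[[2,0,0],[0,0,0],0.35],[[0,0,0],[0,0,0],0.35]]'
python3 -m pendant '[[[2,0,0],[0,0,0],0.35],[[1,0,0],[0,0,0],0.35],[[0,0,0],[0,0,0],0.35]]'
python3 -c "
from h import *
go([97,149,90])"
```

```text
time_s: 20.8
ee_pos: [0.626, 0.1716, 0.0939]
tcp_rot: [-180.0, 0.6, 93.4]
ft_force: [-2.6, -15.1, 9.9]
grip_width: 0.0323
finger_force: 7.1
time_s: 21.1
ee_pos: [0.6258, 0.1745, 0.0939]
tcp_rot: [-180.0, 0.6, 93.4]
ft_force: [-2.5, -13.8, 10.7]
grip_width: 0.032
finger_force: 7.0
station pose [ 98.57557711 149.64199766  93.88459498] yaw [-179.96318042    0.63339751   93.36839365]
pose [625.78496195 174.53632506  93.88459498] [-179.96318042    0.63339751   93.36839365] F [ -2.45162734 -13.8069186   10.70990686] t 21.1
tool shift mm [-0.6053789  -1.57046799  3.89253504]
```

Still sliding, so keep creeping until the force rises.

```bash
python3 -m pendant '[[[2,0,0],[0,0,0],0.35],[[1,0,0],[0,0,0],0.35],[[0,0,0],[0,0,0],0.35]]'
python3 -m pendant '[[[1,0,0],[0,0,0],0.35],[[1,0,0],[0,0,0],0.35],[[0,0,0],[0,0,0],0.35]]'
```

```text
time_s: 21.4
ee_pos: [0.6258, 0.175, 0.0939]
tcp_rot: [-179.9, 0.8, 93.3]
ft_force: [-3.6, -18.1, 13.4]
grip_width: 0.0319
finger_force: 9.3
time_s: 21.7
ee_pos: [0.6257, 0.175, 0.0939]
tcp_rot: [-179.9, 1.0, 93.2]
ft_force: [-5.1, -21.5, 15.4]
grip_width: 0.0322
finger_force: 11.1
```

The tin has hit the stop: y is fixed at 0.175 m and the force is rising. Retract and check.

```bash
python3 -m pendant '[[[-10,0,0],[0,0,0],0.35],[[-15,0,0],[0,0,0],0.35],[[-15,0,-30],[0,0,0],0.35],[[-20,0,-40],[0,0,0],0.35],[[-20,0,-40],[0,0,0],0.35],[[-40,0,-30],[0,0,0],0.35],[[-40,0,0],[0,0,0],0.35],[[-40,0,0],[0,0,0],0.35],[[0,0,0],[0,0,0],0.35],[[0,0,0],[0,0,0],0.35]]'
python3 - <<'E'
from h import *
tins('top','t11');tins('side','s11')
a=cv2.imread("pics/t11.png")[150:270,190:390];b=cv2.imread("pics/s11.png")[160:300,170:400]
a=cv2.resize(a,(800,300) if 0 else (500,300),interpolation=cv2.INTER_CUBIC);b=cv2.resize(b,(490,298),interpolation=cv2.INTER_CUBIC)
b=cv2.copyMakeBorder(b,0,0,0,10,0);cv2.imwrite("pics/end.png",np.vstack([a,b]))
E
```

```text
time_s: 22.7
ee_pos: [0.6369, -0.0138, 0.2325]
tcp_rot: [-180.0, -0.0, 93.5]
ft_force: [0.6, -0.0, -0.5]
grip_width: 0.0318
finger_force: 0.0
top [ 95.4 200.6] [79.8 80.5] 89.73 z 128.4 695
top [  1.6 126.5] [80.4 80.9] 85.48 z 129.4 728
knob [-56.70028921   0.31596517 146.57745021] 36
side [ 93.6 202.3] [81.7 80.8] 0.53 z 128.1 660
side [ -0.5 126.7] [82.4 82.2] 85.22 z 128.9 672
knob [-60.36591521   7.60829322 142.67134749] 35
```

View pics/end.png

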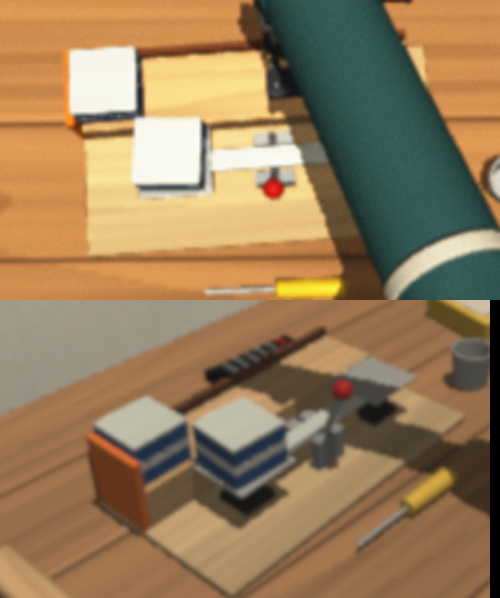

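The pictures show the heavy tin in the corner against the orange stop at (103,82) and the left tin still on its pan. The beam is level and the lever is back. The heavy tin's x reads 95.4 mm, the same as when it was pressed against the fence (95.5), so it is still home.

```bash
python3 -c "
from bench import robot
print(robot.finish_job())"
```

```text
the job is handed in; nothing more can be done
None
```

The right-hand tin was the heavier one; it now sits in the corner against the fence and end stop, the lighter tin is still on its pan, the scale is locked level, and the job is handed in (no verdict was returned).

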